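Scoop ice into a tumbler

ROBOT

A 6-joint arm with a two-finger parallel gripper is mounted at the origin on a cart in front of the work surface, level with it; the furniture and walls round the work are solid. World frame = base frame: x ahead of the robot, y to its left, z up, the work surface at z = 0. Lengths are in m, angles in rad, forces in N, time in s.
With the tool pointing down it reaches from about 0.35 to 0.975 m from the base axis. Payload 4.9 kg.
Tool frame: the origin (TCP) lies at the very end of the fingers, on their centre line; the grasp point (between the pads) lies 19 mm behind it; z points along the fingers, y is the line along which they close (so a half turn about z gives the same grasp; the last joint's range is limited). The gripper opens to 85 mm and grips with 20 to 120 N. Pads are 22 mm wide; open, the fingers measure 114 mm over their backs; the gripper's body (76 mm by 85 mm) begins 54 mm behind the grasp point. The pads swing forward as they close: fully open they stand 13 mm farther back than shut.
Start: joints at [-1.257, 0.053, 1.613, -0, 1.476, -0.119], TCP at [0.262, -0.567, 0.231] pointing down, gripper open.
Joint ranges: [-3.01, 3.01], [-1.01, 2.22], [0.06, 2.58], [-1.02, 4.17], [0.09, 2.62], [-3.14, 3.14]. Speed limits (rad/s): [2.57, 2.57, 3.14, 3.14, 3.14, 3.14].

INTERFACE

Orientations are given as a 3x3 rotation matrix whose columns are the frame's x, y, z axes.
In Python, from plant import manip, grab_frame, calibration gives the robot as it stands. Calls block until the motion is done:
- manip.reach(position, orientation): joint-space move of the TCP to a pose.
- manip.line_to(position, rot=None, velocity=0.15): straight line of the TCP; rot=None keeps the orientation; velocity is the mean speed in m/s.
- manip.move_j(angles): joint-space move.
- manip.grip(opening, grasp_force=None): opening from 0.0 (shut) to 1.0 (fully open); grasp_force is the grip in N (None keeps the last); returns when the fingers have stopped.
- manip.pause(seconds).
- manip.ik(position, orientation): joint angles nearest the present ones, or None.
- grab_frame(name): name is "scene" or "top" or "wrist"; returns the picture (384x512x3 uint8, red, green, blue); there is no depth.
- calibration(name): a dict with "K" (3x3 intrinsics, pixels), "cam_to_world" (4x4, takes a point from camera to world coordinates). Camera axes: x right, y down, z forward; pixel columns grow to the right and rows downward; lengths in m; the calibration is good to about 2 mm. A picture is of the moment at which its call begins: read the wrist's pose just before it. calibration takes no time and is no camera call; for the wrist camera it gives the pose at the moment of the call.
A pose or a line that the arm cannot do raises manip.MotionError and nothing moves.
- manip.close_job(): hands the job in; it is judged then, once.
Readings, each from a call of its own:
- manip.get_clock(): time.
- manip.get_joint_pos(): joint angles.
- manip.get_joint_velocities(): joint speeds.
- manip.get_tau(): joint torques, N m.
- manip.get_eef_pos(): TCP position.
- manip.get_tool_rot(): TCP orientation.
- manip.get_wrist_force(): force on the tool from outside, world axes, zero at the start.
- manip.get_torque(): the same for the moment, N m.
- manip.get_width(): opening from 0.0 (shut) to 1.0 (fully open).
- manip.get_gripper_force(): force on a finger pad.
Only numpy, scipy, OpenCV 4.12 (cv2) and the standard library are available. Lean on these libraries where they do the work, as an engineer would, in place of code of your own. Each camera call takes 0.05 s, during which the arm holds its last target. There are 200 camera calls.

TASK

Someone wants a cold drink: take the scoop, fill it from the pan of ice and tip at least three cubes into the tumbler without knocking the scoop hard against it. Then lay the scoop flat in its rest dish again. Never touch the ice with the fingers, lose no cube (what is not in the tumbler stays in the pan), and leave the tumbler and everything else standing where it is.

Things in the scene. Friction and masses are not known exactly. Their poses are not given: they have to be found in the camera images.
- scoop: Ice scoop, 0.13 kg: steel bowl 75 long, 60 wide, 2 thick, open at its front (+x); sides 36 high at the back, sloping to nothing at the lip. A black flat-sided grip (18 wide across y, 22 deep, 108 long) rises backwards (-x) at 35 degrees from the back wall. Origin under the centre of its flat underside, on which it stands; x to the lip, z up. Starts in its rest, grip towards the robot.
- scoop_grip (a point): Centre of the scoop's grip, where to take it: in the scoop's frame 110 behind (-x) and 76 above the scoop's origin. The fingers close along the scoop's y; the pitch of the fingers on the flat sides is free.
- scoop_lip (a point): Middle of the scoop's front lip, at its lower edge: 37.5 ahead (+x) of the scoop's origin, on the underside.
- ice_pan: Open rectangular steel pan with the ice, fixed to the worktop. Inside 180 (x) by 74 (y), upright walls, floor 3 thick; top of the rim at z = 52; rim flange 200 by 94 outside. Origin under its centre, x along its length, roughly away from the robot. Wet ice on this steel and in the scoop is slippery (friction about 0.25).
- scoop_rest: Shallow white glazed dish, fixed to the worktop, where the scoop lies. Inside 108 (x) by 84 (y), its floor 4 above the worktop, rim 11 above the worktop and 5 thick. Origin under its centre, x along its length.
- tumbler: Plain dark tumbler, 109 high, loose, 0.2 kg; the mouth is 84 across outside and 74 inside, narrowing to 50 inside at the bottom; inner floor 3 above the underside. Origin under its centre.
- tumbler_mid (a point): A point inside the tumbler, on its axis, 50 above its underside.
- ice_1: Ice cube, 24 on a side with rounded edges, 12 g, loose on the floor of the pan, in its far two thirds, at the start. Origin at its centre.
- ice_2: Ice cube, 24 on a side with rounded edges, 12 g, loose on the floor of the pan, in its far two thirds, at the start. Origin at its centre.
- ice_3: Ice cube, 24 on a side with rounded edges, 12 g, loose on the floor of the pan, in its far two thirds, at the start. Origin at its centre.
- ice_4: Ice cube, 24 on a side with rounded edges, 12 g, loose on the floor of the pan, in its far two thirds, at the start. Origin at its centre.
- ice_5: Ice cube, 24 on a side with rounded edges, 12 g, loose on the floor of the pan, in its far two thirds, at the start. Origin at its centre.
- ice_6: Ice cube, 24 on a side with rounded edges, 12 g, loose on the floor of the pan, in its far two thirds, at the start. Origin at its centre.
- mug: Bystander: polka-dot mug, 92 x 124 x 93, at the back. Origin under its centre.
- lemon: Bystander: lemon, 71 x 53 x 51. Origin under its centre.
- lime: Bystander: lime, 53 x 46 x 48, on the worktop between the tumbler and the rest of the work. Origin under its centre.
- timer: Bystander: round kitchen timer, 64 across, 46 high, at the right. Origin under its centre.
- peeler: Bystander: slim vegetable peeler, 170 x 25 x 18, lying at the left. Origin under its centre.

How it is judged:
On the way:
1. at least three ice cubes are in the tumbler ((distance between each of ice_1, ice_2, ice_3 and tumbler_mid below 0.05 m or distance between each of ice_1, ice_2, ice_4 and tumbler_mid below 0.05 m or distance between each of ice_1, ice_2, ice_5 and tumbler_mid below 0.05 m or distance between each of ice_1, ice_2, ice_6 and tumbler_mid below 0.05 m or distance between each of ice_1, ice_3, ice_4 and tumbler_mid below 0.05 m or distance between each of ice_1, ice_3, ice_5 and tumbler_mid below 0.05 m or distance between each of ice_1, ice_3, ice_6 and tumbler_mid below 0.05 m or distance between each of ice_1, ice_4, ice_5 and tumbler_mid below 0.05 m or distance between each of ice_1, ice_4, ice_6 and tumbler_mid below 0.05 m or distance between each of ice_1, ice_5, ice_6 and tumbler_mid below 0.05 m or distance between each of ice_2, ice_3, ice_4 and tumbler_mid below 0.05 m or distance between each of ice_2, ice_3, ice_5 and tumbler_mid below 0.05 m or distance between each of ice_2, ice_3, ice_6 and tumbler_mid below 0.05 m or distance between each of ice_2, ice_4, ice_5 and tumbler_mid below 0.05 m or distance between each of ice_2, ice_4, ice_6 and tumbler_mid below 0.05 m or distance between each of ice_2, ice_5, ice_6 and tumbler_mid below 0.05 m or distance between each of ice_3, ice_4, ice_5 and tumbler_mid below 0.05 m or distance between each of ice_3, ice_4, ice_6 and tumbler_mid below 0.05 m or distance between each of ice_3, ice_5, ice_6 and tumbler_mid below 0.05 m or distance between each of ice_4, ice_5, ice_6 and tumbler_mid below 0.05 m)), for 0.2 s.
At the end, for the whole second after the job is handed in: At least three ice cubes lie inside the tumbler (centre within 50 mm of its middle) and every other cube lies in the pan below its rim; the scoop lies flat (within 0.08 rad) and still on the floor of its rest dish; the tumbler stands upright within 30 mm of where it was ((distance between each of ice_1, ice_2, ice_3 and tumbler_mid below 0.05 m or distance between each of ice_1, ice_2, ice_4 and tumbler_mid below 0.05 m or distance between each of ice_1, ice_2, ice_5 and tumbler_mid below 0.05 m or distance between each of ice_1, ice_2, ice_6 and tumbler_mid below 0.05 m or distance between each of ice_1, ice_3, ice_4 and tumbler_mid below 0.05 m or distance between each of ice_1, ice_3, ice_5 and tumbler_mid below 0.05 m or distance between each of ice_1, ice_3, ice_6 and tumbler_mid below 0.05 m or distance between each of ice_1, ice_4, ice_5 and tumbler_mid below 0.05 m or distance between each of ice_1, ice_4, ice_6 and tumbler_mid below 0.05 m or distance between each of ice_1, ice_5, ice_6 and tumbler_mid below 0.05 m or distance between each of ice_2, ice_3, ice_4 and tumbler_mid below 0.05 m or distance between each of ice_2, ice_3, ice_5 and tumbler_mid below 0.05 m or distance between each of ice_2, ice_3, ice_6 and tumbler_mid below 0.05 m or distance between each of ice_2, ice_4, ice_5 and tumbler_mid below 0.05 m or distance between each of ice_2, ice_4, ice_6 and tumbler_mid below 0.05 m or distance between each of ice_2, ice_5, ice_6 and tumbler_mid below 0.05 m or distance between each of ice_3, ice_4, ice_5 and tumbler_mid below 0.05 m or distance between each of ice_3, ice_4, ice_6 and tumbler_mid below 0.05 m or distance between each of ice_3, ice_5, ice_6 and tumbler_mid below 0.05 m or distance between each of ice_4, ice_5, ice_6 and tumbler_mid below 0.05 m) and (distance between ice_1 and tumbler_mid below 0.05 m or (x of ice_1 in the frame of ice_pan between -0.09 and 0.09 m and y of ice_1 in the frame of ice_pan between -0.037 and 0.037 m and z of ice_1 in the frame of ice_pan below 0.045 m)) and (distance between ice_2 and tumbler_mid below 0.05 m or (x of ice_2 in the frame of ice_pan between -0.09 and 0.09 m and y of ice_2 in the frame of ice_pan between -0.037 and 0.037 m and z of ice_2 in the frame of ice_pan below 0.045 m)) and (distance between ice_3 and tumbler_mid below 0.05 m or (x of ice_3 in the frame of ice_pan between -0.09 and 0.09 m and y of ice_3 in the frame of ice_pan between -0.037 and 0.037 m and z of ice_3 in the frame of ice_pan below 0.045 m)) and (distance between ice_4 and tumbler_mid below 0.05 m or (x of ice_4 in the frame of ice_pan between -0.09 and 0.09 m and y of ice_4 in the frame of ice_pan between -0.037 and 0.037 m and z of ice_4 in the frame of ice_pan below 0.045 m)) and (distance between ice_5 and tumbler_mid below 0.05 m or (x of ice_5 in the frame of ice_pan between -0.09 and 0.09 m and y of ice_5 in the frame of ice_pan between -0.037 and 0.037 m and z of ice_5 in the frame of ice_pan below 0.045 m)) and (distance between ice_6 and tumbler_mid below 0.05 m or (x of ice_6 in the frame of ice_pan between -0.09 and 0.09 m and y of ice_6 in the frame of ice_pan between -0.037 and 0.037 m and z of ice_6 in the frame of ice_pan below 0.045 m)) and x of scoop in the frame of scoop_rest between -0.03 and 0.03 m and y of scoop in the frame of scoop_rest between -0.03 and 0.03 m and z of scoop in the frame of scoop_rest between 0 and 0.009 m and angle between scoop's own z axis and vertical below 0.08 rad and linear speed of scoop below 0.02 m/s and angle between tumbler's own z axis and vertical below 0.05 rad and distance of tumbler from where it was at the start of the episode below 0.03 m); the robot touches nothing.
It fails at once if the fingers touch an ice cube (contact force between the fingers and ice_1 above 0.3 N or contact force between the fingers and ice_2 above 0.3 N or contact force between the fingers and ice_3 above 0.3 N or contact force between the fingers and ice_4 above 0.3 N or contact force between the fingers and ice_5 above 0.3 N or contact force between the fingers and ice_6 above 0.3 N).
It fails at once if the scoop knocks or presses the tumbler with more than 6 N (contact force between scoop and tumbler above 6 N).
It fails at once if the tumbler is tipped by more than 0.35 rad (angle between tumbler's own z axis and vertical above 0.35 rad).
It fails at once if a bystander is moved by more than 30 mm (distance of any of mug, lemon, lime, timer, peeler from where it was at the start of the episode above 0.03 m).
It also fails if it takes over 72 s, if anything falls off the work surface, if the arm or the gripper's body presses on something with over 40 N, if the wrist force passes 120 N, or if a joint passes its speed limit or range.

## Working session

There is one attempt and no reset: what is moved stays moved. The work goes in short steps, each a Python script; the robot and the scene stay as the last script left them, time stands still between calls to the robot, and variables do not carry over. Pictures are saved under pics/ and viewed, at most 10 in all, crops included, and the job is handed in when it is done.

```bash
ls; mkdir -p pics
python3 - <<'E'
from plant import manip, grab_frame, calibration
import cv2,numpy as np
for n in ["scene","top"]:
    f=grab_frame(n); cv2.imwrite(f"pics/{n}0.png",f[:,:,::-1])
    c=calibration(n); print(n,np.round(c["K"],1).tolist(),np.round(c["cam_to_world"],4).tolist())
print(manip.get_clock())
E
```

```text
pics
scene [[346.4, 0.0, 259.7], [0.0, 346.4, 185.1], [0.0, 0.0, 1.0]] [[0.7309, -0.42, 0.538, -0.0698], [-0.6821, -0.4749, 0.556, -0.7938], [0.022, -0.7734, -0.6336, 0.8747], [0.0, 0.0, 0.0, 1.0]]
top [[490.0, 0.0, 246.8], [0.0, 490.0, 193.1], [0.0, 0.0, 1.0]] [[-0.4547, -0.852, 0.2595, 0.2278], [-0.8906, 0.4352, -0.1316, 0.0713], [-0.0008, -0.291, -0.9567, 1.5361], [0.0, 0.0, 0.0, 1.0]]
0.1
```

View pics/scene0.png

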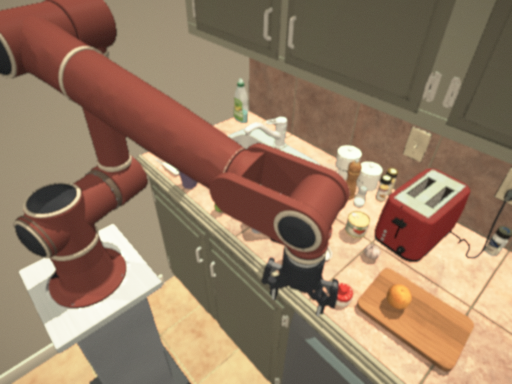

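View pics/top0.png

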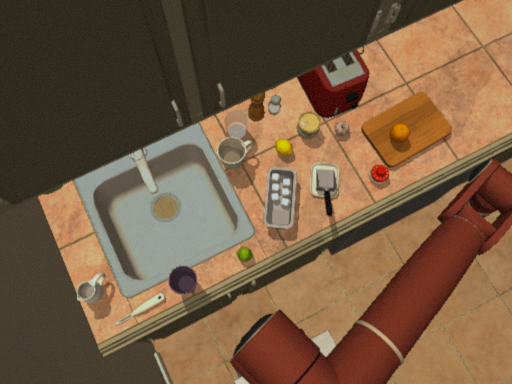

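```bash
cat > h.py <<'E'
from plant import manip, grab_frame, calibration
import cv2,numpy as np
def ray(c,uv,z):
    K,T=np.array(c["K"]),np.array(c["cam_to_world"])
    d=T[:3,:3]@np.linalg.solve(K,[uv[0],uv[1],1.]); o=T[:3,3]
    return o+d*(z-o[2])/d[2]
def proj(c,p):
    K,T=np.array(c["K"]),np.array(c["cam_to_world"])
    q=K@(T[:3,:3].T@(np.array(p)-T[:3,3])); return q[:2]/q[2]
E
python3 - <<'E'
from h import *
c=calibration("top")
for n,uv,z in [("pan",(281,197),.052),("pan far",(282,169),.052),("pan near",(279,227),.052),("rest",(326,181),.011),("grip end",(328,213),.1),("grip mid",(327,200),.076),("tumbler",(182,280),.109),("lime",(245,254),.025),("lemon",(284,146),.025),("timer",(380,173),.04),("peeler",(140,308),.01)]:
    print(n,np.round(ray(c,uv,z),3))
f=cv2.imread("pics/top0.png")[130:310,110:410]
cv2.imwrite("pics/topc.png",cv2.resize(f,None,fx=2.6,fy=2.6,interpolation=cv2.INTER_CUBIC))
T=calibration("wrist"); print(np.round(T["K"],1),np.round(T["cam_to_world"],3),np.round(manip.get_tool_rot(),3))
R=np.array(manip.get_tool_rot()); print(np.round(R.T@(T["cam_to_world"][:3,3]-manip.get_eef_pos()),4), np.round(R.T@T["cam_to_world"][:3,:3],3))
E
```

```text
pan [ 0.57  -0.223  0.052]
pan far [ 0.651 -0.271  0.052]
pan near [ 0.487 -0.172  0.052]
rest [ 0.56  -0.389  0.011]
grip end [ 0.449 -0.317  0.1  ]
grip mid [ 0.491 -0.341  0.076]
tumbler [0.466 0.161 0.109]
lime [ 0.464 -0.042  0.025]
lemon [ 0.727 -0.321  0.025]
timer [ 0.498 -0.549  0.04 ]
peeler [0.464 0.316 0.01 ]
[[298.6   0.  251.4]
 [  0.  298.6 185.9]
 [  0.    0.    1. ]] [[ 0.419 -0.859 -0.295  0.337]
 [-0.908 -0.397 -0.134 -0.533]
 [-0.002  0.324 -0.946  0.374]
 [ 0.     0.     0.     1.   ]] [[ 0.908  0.419 -0.001]
 [ 0.419 -0.908  0.002]
 [ 0.    -0.002 -1.   ]]
[ 0.0827  0.0007 -0.1434] [[-0.    -0.946 -0.324]
 [ 1.    -0.     0.   ]
 [-0.    -0.324  0.946]]
```

View pics/topc.png

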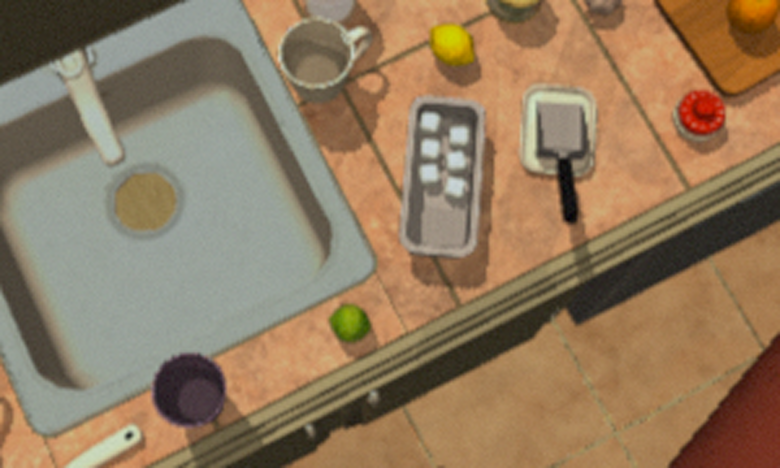

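```bash
cat >> h.py <<'E'
def Rz(a): return cv2.Rodrigues(np.array([0,0,float(a)]))[0]
DOWN=np.array([[1,0,0],[0,-1,0],[0,0,-1.]])
def save(n,fn):
    c=calibration(n); f=grab_frame(n)[:,:,::-1]; cv2.imwrite(f"pics/{fn}.png",f); np.savez(f"pics/{fn}.npz",K=c["K"],cam_to_world=c["cam_to_world"]); return f,c
E
python3 - <<'E'
from h import *
manip.reach([0.60,-0.10,0.36],DOWN); save("wrist","w1")
manip.reach([0.62,-0.28,0.25],DOWN); save("wrist","w2")
print(manip.get_clock())
a=cv2.imread("pics/w1.png");b=cv2.imread("pics/w2.png")
cv2.imwrite("pics/w12.png",cv2.resize(np.vstack([a,b]),(800,1200))[:, :])
cv2.imwrite("pics/w2x.png",cv2.resize(b,(800,600),interpolation=cv2.INTER_CUBIC))
E
```

```text
3.175
```

View pics/w1.png

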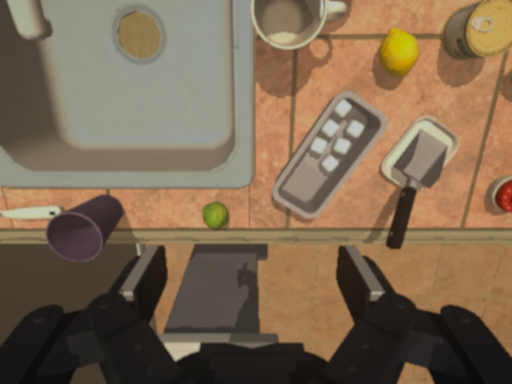

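View pics/w2x.png

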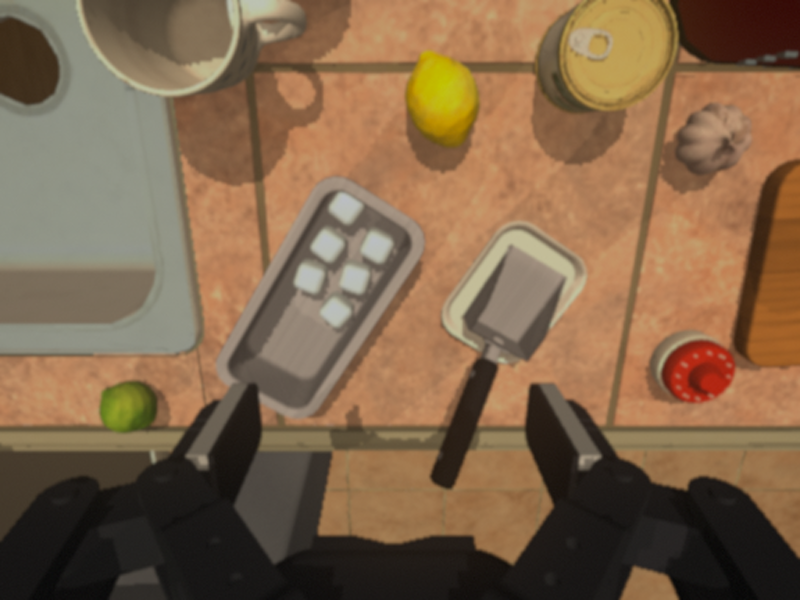

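```bash
cat > meas.py <<'E'
from h import *
def plane(c,pts,z): return np.array([ray(c,p,z)[:2] for p in pts])
def comp(m,seed):
    m=cv2.morphologyEx(m.astype(np.uint8),cv2.MORPH_OPEN,np.ones((3,3)))
    n,l,s,ce=cv2.connectedComponentsWithStats(m); k=l[seed[1],seed[0]]
    return (l==k).astype(np.uint8)
def rect(c,mask,z):
    ct=max(cv2.findContours(mask,cv2.RETR_EXTERNAL,cv2.CHAIN_APPROX_NONE)[0],key=cv2.contourArea)[:,0,:]
    r=cv2.minAreaRect((plane(c,ct,z)*1000).astype(np.float32)); return r
if __name__=="__main__":
  for fn,pan,dish,grip in [("w2",(214,235),(300,185),(298,260)),("w1",(308,185),(395,160),(401,220))]:
    c=np.load(f"pics/{fn}.npz"); f=cv2.imread(f"pics/{fn}.png"); hsv=cv2.cvtColor(f,cv2.COLOR_BGR2HSV)
    print(fn,"sat pan/dish/grip",hsv[pan[1],pan[0]],hsv[dish[1],dish[0]],hsv[grip[1],grip[0]])
    m=comp(hsv[:,:,1]<80,pan)
    m=cv2.morphologyEx(m,cv2.MORPH_CLOSE,np.ones((9,9)))
    print(" pan",rect(c,m,.052))
    d=comp(hsv[:,:,1]<95,dish); print(" dish",rect(c,d,.011))
    g=comp(hsv[:,:,2]<60,grip); ys,xs=np.nonzero(g); print(" grip",g.sum(),ray(c,(xs.mean(),ys.mean()),.087))
    w=(hsv[:,:,2]>200)&(hsv[:,:,1]<40)&(m>0); n,l,s,ce=cv2.connectedComponentsWithStats(w.astype(np.uint8))
    for i in range(1,n):
      if s[i,4]>20: print("  cube",s[i,4],np.round(ray(c,ce[i],.025),4))
    out=f.copy(); out[m>0]=out[m>0]//2+np.array([0,120,0],np.uint8); out[d>0]=out[d>0]//2+np.array([120,0,0],np.uint8); out[g>0]=(0,0,255); out[w]=(255,0,255)
    cv2.imwrite(f"pics/{fn}m.png",out)
  c=np.load("pics/w2.npz"); L=plane(c,[(514*.64,246*.64),(567*.64,277*.64)],.005); print("lip",L,np.linalg.norm(L[0]-L[1]),L.mean(0))
  # tumbler rim (w1, top)
  for fn,z in [("w1",.109)]:
    c=np.load("pics/w1.npz"); e=[(48,235),(75,260),(106,240),(78,210)]; print("tumb",plane(c,e,.109))
  a=cv2.imread("pics/w1m.png"); b=cv2.imread("pics/w2m.png"); cv2.imwrite("pics/m12.png",np.hstack([cv2.resize(a[60:280,:], (400,172)),cv2.resize(b[80:320,100:420],(400,300))[:172]])) if 0 else cv2.imwrite("pics/m2.png",cv2.resize(np.hstack([a[80:270,250:480],b[100:330,120:400][:190]]),None,fx=1.5,fy=1.5))
E
python3 meas.py
```

```text
w2 sat pan/dish/grip [ 15  53 154] [ 26  56 195] [ 13 105  46]
 pan ((466.64453125, -118.47808837890625), (412.17083740234375, 462.9953308105469), 0.01822640933096409)
 dish ((565.2527465820312, -384.09954833984375), (95.45296478271484, 123.0387954711914), 57.08546447753906)
 grip 1200 [ 0.48941717 -0.33467311  0.087     ]
w1 sat pan/dish/grip [ 14  53 155] [ 32  40 189] [ 13 103  47]
 pan ((572.6891479492188, -217.22882080078125), (95.50900268554688, 199.61062622070312), 57.54572296142578)
 dish ((566.0738525390625, -386.8200988769531), (101.38267517089844, 118.74839782714844), 56.935028076171875)
 grip 790 [ 0.48770615 -0.33005665  0.087     ]
lip [[ 0.61068616 -0.38416967]
 [ 0.58296599 -0.43281876]] 0.055992341293895 [ 0.59682607 -0.40849421]
tumb [[0.47132149 0.19919882]
 [0.42855776 0.16751654]
 [0.46289088 0.11474627]
 [0.5114638  0.14719576]]
```

View pics/m2.png

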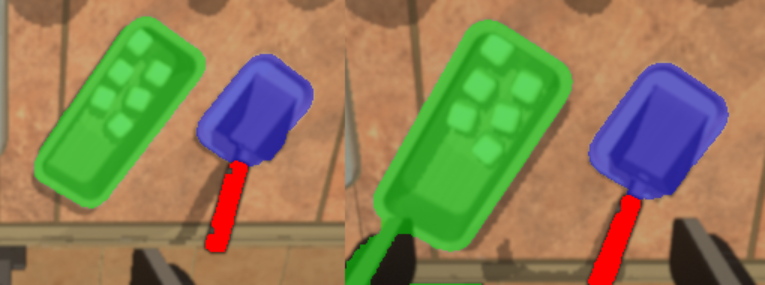

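Run:
```python
from meas import *
yaw=np.radians(-34.5); o=np.array([.566,-.3875,.004])
R=Rz(yaw)
ax=np.array([-.819,0,.574]); n=np.array([.574,0,.819]); cg=np.array([-.110,0,.076])
for fn,grip in [("w2",(298,260)),("w1",(401,220))]:
    c=np.load(f"pics/{fn}.npz"); f=cv2.imread(f"pics/{fn}.png"); hsv=cv2.cvtColor(f,cv2.COLOR_BGR2HSV)
    g=comp(hsv[:,:,2]<60,grip); ct=cv2.findContours(g,0,2)[0][0]
    print(fn,"obs",cv2.boxPoints(cv2.minAreaRect(ct)).round(1).tolist())
    P=[cg+ax*a*.054+n*b*.011+np.array([0,y*.009,0]) for a in(-1,1) for b in(-1,1) for y in(-1,1)]
    q=np.array([proj(c,o+R@p) for p in P]).astype(np.float32)
    print("  pred",cv2.boxPoints(cv2.minAreaRect(q)).round(1).tolist())
    print("  pred lip",[proj(c,o+R@np.array([.0375,y,0])).round(1).tolist() for y in(.03,-.03)])
# IK survey
for phi in (60,75,90):
    def pose(org,yaw,th,dg=0.0):
        # scoop origin org, yaw, nose-down th; tool pitch phi below horizontal at level
        Rs=Rz(yaw)@cv2.Rodrigues(np.array([0,np.radians(th),0]))[0]
        p=np.radians(phi); z=np.array([np.cos(p),0,-np.sin(p)]); y=np.array([0,-1.,0]); x=np.cross(y,z)
        Rt=np.stack([x,y,z],1); g=np.array([-.110,0,.076])-dg*ax+ .019*z
        return np.array(org)+Rs@g, Rs@Rt
    def lip(l,yaw,th):
        Rs=Rz(yaw)@cv2.Rodrigues(np.array([0,np.radians(th),0]))[0]; return np.array(l)-Rs@np.array([.0375,0,0])
    ok=[]
    t=[("rest",o,-34.5,0)]
    pc=np.array([.5727,-.2172,0]);pd=Rz(np.radians(-32.5))
    for lx,th in [(-.03,40),(0,20),(.085,5),(.085,-25)]: t.append((f"pan{lx,th}",lip(pc+pd@np.array([lx,0,.004 if th>0 else .06]),np.radians(-32.5),th),-32.5,th))
    for yw in (-30,0,30,60,90):
      for th in (-25,0,50,60): t.append((f"pour{yw,th}",lip(np.array([.468,.157,.115]),np.radians(yw),th),yw,th))
    for nme,org,yw,th in t:
        p,Rt=pose(org,np.radians(yw),th)
        s=manip.ik(p,Rt); ok.append(f"{nme}:{'-' if s is None else np.round(s,1).tolist()}")
    print(phi,"\n ".join(ok))
```

```text
w2 obs [[273.3999938964844, 306.6000061035156], [304.79998779296875, 227.89999389648438], [319.79998779296875, 233.89999389648438], [288.3999938964844, 312.6000061035156]]
  pred [[257.70001220703125, 316.0], [297.1000061035156, 232.6999969482422], [317.29998779296875, 242.1999969482422], [277.79998779296875, 325.6000061035156]]
  pred lip [[328.9, 154.9], [362.8, 179.2]]
w1 obs [[385.29998779296875, 245.60000610351562], [402.8999938964844, 185.5], [416.6000061035156, 189.5], [399.0, 249.60000610351562]]
  pred [[372.79998779296875, 253.60000610351562], [397.20001220703125, 187.39999389648438], [416.6000061035156, 194.5], [392.1000061035156, 260.79998779296875]]
  pred lip [[422.0, 127.3], [447.5, 147.5]]
60 rest:[-0.8, -0.2, 2.2, 0.1, 0.6, 1.3]
 pan(-0.03, 40):[-0.5, -0.0, 1.8, 0.0, 1.5, 1.7]
 pan(0, 20):[-0.5, -0.2, 2.1, -0.0, 1.1, 1.7]
 pan(0.085, 5):[-0.5, -0.2, 2.2, -0.1, 0.7, 1.7]
 pan(0.085, -25):-
 pour(-30, -25):-
 pour(-30, 0):[0.7, -0.6, 2.3, -0.5, 1.3, 2.9]
 pour(-30, 50):[0.1, -0.2, 1.8, 0.2, 1.8, 2.2]
 pour(-30, 60):[0.0, -0.0, 1.7, 0.3, 1.9, 2.2]
 pour(0, -25):-
 pour(
[... 2106 characters left out ...]
, 1.6, 0.5, 2.2, 2.2]
 pour(0, -25):-
 pour(0, 0):[0.2, -0.6, 2.3, -0.0, 1.5, 1.8]
 pour(0, 50):[0.1, 0.2, 1.6, 0.1, 2.2, 1.7]
 pour(0, 60):[0.1, 0.3, 1.5, 0.1, 2.4, 1.7]
 pour(30, -25):-
 pour(30, 0):[0.0, -0.7, 2.3, 0.0, 1.5, 1.1]
 pour(30, 50):[0.3, 0.2, 1.6, -0.3, 2.2, 1.2]
 pour(30, 60):[0.3, 0.3, 1.5, -0.3, 2.4, 1.2]
 pour(60, -25):[-0.5, -0.6, 2.4, 0.4, 1.3, -0.0]
 pour(60, 0):[-0.1, -0.5, 2.2, 0.0, 1.5, 0.4]
 pour(60, 50):[0.4, 0.1, 1.7, -0.6, 2.0, 0.8]
 pour(60, 60):[0.4, 0.2, 1.6, -0.7, 2.2, 0.8]
 pour(90, -25):[-0.4, -0.1, 2.1, 0.4, 1.4, -0.5]
 pour(90, 0):[-0.1, -0.3, 2.0, 0.0, 1.4, -0.1]
 pour(90, 50):[0.5, -0.0, 1.8, -0.8, 1.8, 0.5]
 pour(90, 60):[0.6, 0.1, 1.8, -0.9, 1.9, 0.5]
```

Run:
```python
from h import *
c=np.load("pics/w2.npz"); f=cv2.imread("pics/w2.png")[140:330,245:385]
f=cv2.convertScaleAbs(f,alpha=1.6,beta=10)
f=cv2.resize(f,None,fx=3.15,fy=3.15,interpolation=cv2.INTER_CUBIC)
ims=[f.copy()]
for yaw in (-35.0,):
    g=f.copy(); R=Rz(np.radians(yaw)); o=np.array([.566,-.3875,.004])
    ax=np.array([-.819,0,.574]); n=np.array([.574,0,.819]); cg=np.array([-.110,0,.076])
    P=[cg+ax*a*.054+n*b*.011+np.array([0,y*.009,0]) for a in(-1,1) for b in(-1,1) for y in(-1,1)]+[np.array([.0375,y,0]) for y in(.03,-.03)]+[np.array([-.0375,y,z]) for y in(.03,-.03) for z in (0,.036)]
    for p in P:
        q=(proj(c,o+R@p)-[245,140])*3.15; cv2.circle(g,tuple(int(v) for v in q),3,(0,255,0),1)
    ims.append(g)
cv2.imwrite("pics/sc.png",np.hstack(ims)[:600,:800] if np.hstack(ims).shape[1]<=800 else cv2.resize(np.hstack(ims),(800,int(800*f.shape[0]/np.hstack(ims).shape[1]))))
```

```text
(no output)
```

View pics/sc.png

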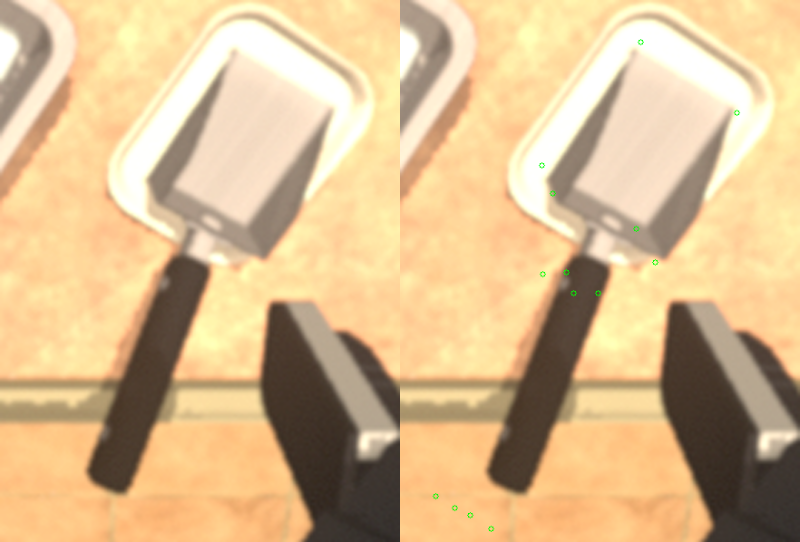

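Run:
```python
from h import *
c=np.load("pics/w2.npz")
s=800/882*3.15
def P(u,v,z): return ray(c,(245+u/s,140+v/s),z)[:2]
pts={"lipL":(235,50,.005),"lipR":(333,105,.005),"floorL":(175,187,.006),"floorR":(248,225,.006),"topL":(150,183,.040),"topR":(263,258,.040),"buttL":(87,475,.118),"buttR":(127,493,.118),"frontL":(170,256,.061),"frontR":(210,265,.061)}
W={k:P(*v) for k,v in pts.items()}
for a in ("lip","floor","top","butt","front"):
    l,r=W[a+"L"],W[a+"R"]; d=l-r; print(a,((l+r)/2).round(4),"width",np.linalg.norm(d).round(4),"yaw",np.degrees(np.arctan2(-d[0],d[1])).round(1))
m=lambda a:(W[a+"L"]+W[a+"R"])/2
for a,b in (("lip","floor"),("lip","top"),("lip","butt"),("front","butt"),("lip","front")):
    d=m(a)-m(b); print(a,b,np.linalg.norm(d).round(4),np.degrees(np.arctan2(d[1],d[0])).round(1))
print(c["cam_to_world"].round(3))
```

```text
lip [ 0.5972 -0.4064] width 0.0559 yaw -28.7
floor [ 0.5315 -0.3766] width 0.043 yaw -28.6
top [ 0.5391 -0.3668] width 0.0658 yaw -34.7
butt [ 0.4602 -0.316 ] width 0.0185 yaw -28.5
front [ 0.53   -0.3554] width 0.0182 yaw -13.8
lip floor 0.0721 -24.4
lip top 0.0703 -34.3
lip butt 0.1641 -33.4
front butt 0.0801 -29.5
lip front 0.0843 -37.2
[[ 0.    -0.947 -0.323  0.703]
 [-1.    -0.     0.    -0.281]
 [-0.     0.323 -0.947  0.395]
 [ 0.     0.     0.     1.   ]]
```

Run:
```python
from h import *
c1=np.load("pics/w1.npz");c2=np.load("pics/w2.npz");ct=calibration("top")
def tri(*obs):
    A=np.zeros((3,3));b=np.zeros(3)
    for c,uv in obs:
        T=np.array(c["cam_to_world"]);d=T[:3,:3]@np.linalg.solve(np.array(c["K"]),[*uv,1.]);d/=np.linalg.norm(d)
        M=np.eye(3)-np.outer(d,d);A+=M;b+=M@T[:3,3]
    x=np.linalg.solve(A,b); return x.round(4),[ (proj(c,x)-uv).round(1).tolist() for c,uv in obs]
print("butt",tri((c1,(392.2,247.6)),(c2,(280.9,309.6))))
print("front",tri((c1,(409.7,187.5)),(c2,(312.3,230.9))))
f=cv2.imread("pics/w1.png")[110:260,370:470]
cv2.imwrite("pics/sc1.png",cv2.resize(cv2.convertScaleAbs(f,alpha=1.6,beta=10),None,fx=4,fy=4,interpolation=cv2.INTER_CUBIC))
t=cv2.imread("pics/top0.png");h=cv2.cvtColor(t,cv2.COLOR_BGR2HSV)
from meas import comp
g=comp(h[:,:,2]<60,(328,205)); ys,xs=np.nonzero(g); print(g.sum(),xs.min(),xs.max(),ys.min(),ys.max(), cv2.boxPoints(cv2.minAreaRect(np.c_[xs,ys].astype(np.float32))))
```

```text
butt (array([ 0.4459, -0.3163,  0.1024]), [[-0.1, -0.2], [0.1, 0.2]])
front (array([ 0.5215, -0.3603,  0.0429]), [[0.1, 0.3], [-0.2, -0.3]])
122 325 331 191 214 [[323.8923  191.13847]
 [329.06155 190.49232]
 [331.98465 213.87694]
 [326.8154  214.52309]]
```

View pics/sc1.png

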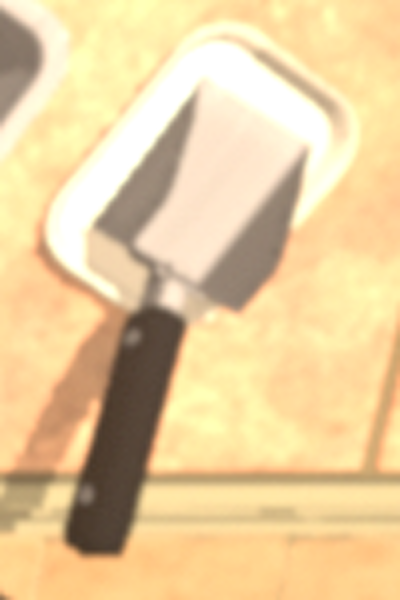

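```bash
cat >> h.py <<'E'
def tri(*obs):
    A=np.zeros((3,3));b=np.zeros(3)
    for c,uv in obs:
        T=np.array(c["cam_to_world"]);d=T[:3,:3]@np.linalg.solve(np.array(c["K"]),[*uv,1.]);d/=np.linalg.norm(d)
        M=np.eye(3)-np.outer(d,d);A+=M;b+=M@T[:3,3]
    return np.linalg.solve(A,b)
E
python3 - <<'E'
from h import *
c1=np.load("pics/w1.npz");c2=np.load("pics/w2.npz")
o={"lipL":((420.75,130.5),(327.3,157.5)),"lipR":((446.25,147),(361.6,176.8)),"topL":((393.75,168),(297.5,204)),"topR":((430,187),(337.1,230.3)),"floorL":((403.75,171.75),(306.3,205.5)),"floorR":((421.25,182),(331.8,218.8)),"frontL":((401.25,187),(304.5,229.6)),"frontR":((416.75,190),(318.5,232.8)),"buttL":((386.25,246.25),(275.4,306.3)),"buttR":((400.5,248),(289.4,312.5))}
for k,(a,b) in o.items():
    x=tri((c1,a),(c2,b)); print(k,x.round(4),(proj(c2,x)-b).round(1))
E
```

```text
lipL [ 0.6095 -0.3825  0.0042] [0.2 0.6]
lipR [ 0.5808 -0.4337 -0.0008] [0.3 0.7]
topL [ 0.5462 -0.3444  0.0113] [-0. -0.]
topR [ 0.5229 -0.3924  0.0441] [-0.1 -0.2]
floorL [ 0.545  -0.356   0.0209] [0.7 2. ]
floorR [ 0.5228 -0.3943  0.0125] [0.4 1. ]
frontL [ 0.5187 -0.3517  0.0331] [-0.2 -0.5]
frontR [ 0.521  -0.3676  0.0498] [0.3 0.6]
buttL [ 0.4443 -0.3104  0.0952] [0.2 0.4]
buttR [ 0.4492 -0.3252  0.11  ] [-0.1 -0.3]
```

```bash
cat >> h.py <<'E'
PHI=np.radians(75); GX,GZ=-.100,.070     # grasp point in scoop frame
PAN=np.array([.5727,-.2172,0]); PYAW=np.radians(-32.5); TUM=np.array([.4675,.159,0])
REST=np.array([.5645,-.3874,.004]); RYAW=np.radians(-31.5)
def Ry(d): return cv2.Rodrigues(np.array([0,np.radians(float(d)),0]))[0]
def tool(org,yaw,th):   # TCP pose for scoop origin, yaw, nose-down th (deg)
    Rs=Rz(yaw)@Ry(th); z=np.array([np.cos(PHI),0,-np.sin(PHI)]); y=np.array([0,-1.,0])
    return np.array(org)+Rs@(np.array([GX,0,GZ])+.019*z), Rs@np.stack([np.cross(y,z),y,z],1)
def lip(l,yaw,th): return tool(np.array(l)-Rz(yaw)@Ry(th)@np.array([.0375,0,0]),yaw,th)
def panlip(lx,lz,th,ly=0): return lip(PAN+Rz(PYAW)@np.array([lx,ly,lz]),PYAW,th)
E
python3 - <<'E'
from h import *
c=np.load("pics/w2.npz")
for u,v in [(345,208),(327,245),(310,277),(377,246),(354,279),(336,312)]:
    print((Rz(PYAW).T@(ray(c,(u*.64,v*.64),.027)-PAN)).round(4))
for u,v in [(340,178),(423,240),(300,416),(220,365),(330,190),(412,250)]: print("corner",(Rz(PYAW).T@(ray(c,(u*.64,v*.64),.052)-PAN)).round(4))
p,R=tool(REST,RYAW,0)
manip.grip(1.0)
manip.reach(p-.10*R[:,2],R)
manip.line_to(p,velocity=.12); F0=manip.get_wrist_force()
manip.grip(0.0,grasp_force=90)
print(manip.get_clock(),manip.get_width(),manip.get_gripper_force(),np.round(manip.get_wrist_force(),2),np.round(F0,2),np.round(manip.get_eef_pos()-p,4))
save("wrist","w3")
E
```

```text
[0.0761 0.0179 0.027 ]
[0.0427 0.015  0.027 ]
[0.0117 0.0133 0.027 ]
[ 0.0636 -0.0195  0.027 ]
[ 0.0297 -0.0182  0.027 ]
[-0.0035 -0.0204  0.027 ]
corner [0.0972 0.0317 0.052 ]
corner [ 0.0915 -0.0436  0.052 ]
corner [-0.0925 -0.04    0.052 ]
corner [-0.0851  0.0389  0.052 ]
corner [0.086  0.0335 0.052 ]
corner [ 0.0807 -0.0409  0.052 ]
5.8 0.19847925228465235 87.46440410614014 [-0.23  0.81  2.83] [-0.55  0.12 -0.15] [ 0.0002 -0.0002  0.0004]
```

View pics/w3.png

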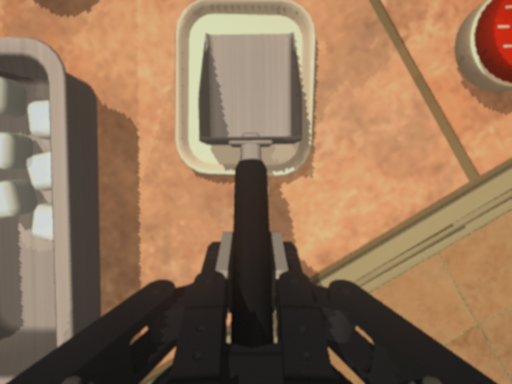

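```bash
python3 - <<'E'
from h import *
c=np.load("pics/w3.npz")
for uv in [(206,34),(294,33),(201,140),(301,140)]:
    print("scoop",(Rz(RYAW).T@(ray(c,uv,.005 if uv[1]<100 else .040)-REST)).round(4))
for uv in [(66,120),(72,250),(66,80),(77,330)]: print("pan edge",(Rz(PYAW).T@(ray(c,uv,.052)-PAN)).round(4))
f=cv2.imread("pics/w3.png"); h=cv2.cvtColor(f,cv2.COLOR_BGR2HSV)
for v in (90,120,150,200,250,300):
    r=h[v,30:110,1].astype(int); k=np.argmax(np.abs(np.diff(cv2.GaussianBlur(r.astype(np.float32)[None],(5,1),0)[0]))); print(v,30+k,(Rz(PYAW).T@(ray(c,(30.5+k,v),.052)-PAN)).round(4))
for uv in [(39,118),(41,170),(42,221)]: print("cube",(Rz(PYAW).T@(ray(c,uv,.027)-PAN)).round(4))
# dish edges at row 90
for uv in [(177,90),(315,90)]: print("dish",(Rz(RYAW).T@(ray(c,uv,.011)-REST)).round(4))
p,R=tool(REST,RYAW,0)
manip.grip(0.0,grasp_force=115)
manip.line_to(p+[0,0,.003],velocity=.03); manip.line_to(p+[0,0,.12],velocity=.15)
print(manip.get_width(),np.round(manip.get_wrist_force(),2),np.round(manip.get_torque(),2),manip.get_clock())
print(ray(calibration("wrist"),(250,34),.125))
for k in [(-.023,.10,38),(-.023,.0045,38),(0,.0045,20),(.084,.004,6),(.055,.12,-28)]: print(manip.ik(*panlip(*k)) is not None)
save("wrist","w4")
E
python3 - <<'E'
import cv2,numpy as np
a=cv2.imread("pics/w3.png");b=cv2.imread("pics/w4.png")
d=cv2.absdiff(a,b)[0:240,150:350]; print(d[20:150,60:145].mean(), d[20:150,0:30].mean())
E
```

```text
scoop [0.0392 0.0299 0.001 ]
scoop [ 0.0398 -0.0305  0.001 ]
scoop [-0.0359  0.0282  0.036 ]
scoop [-0.0359 -0.0303  0.036 ]
pan edge [ 0.0567 -0.0489  0.052 ]
pan edge [-0.0152 -0.0504  0.052 ]
pan edge [ 0.078  -0.0494  0.052 ]
pan edge [-0.0616 -0.0522  0.052 ]
90 91 [ 0.0729 -0.0631  0.052 ]
120 96 [ 0.057  -0.0655  0.052 ]
150 96 [ 0.0407 -0.0652  0.052 ]
200 97 [ 0.0132 -0.0652  0.052 ]
250 98 [-0.015  -0.0653  0.052 ]
300 99 [-0.0438 -0.0654  0.052 ]
cube [ 0.0611 -0.0166  0.027 ]
cube [ 0.0286 -0.0168  0.027 ]
cube [-0.0041 -0.0165  0.027 ]
dish [0.     0.0489 0.007 ]
dish [-0.     -0.0442  0.007 ]
0.19190960541170313 [ 0.07 -0.08 -0.86] [ 0.15  0.22 -0.01] 7.25
[ 0.59582551 -0.40666536  0.125     ]
True
True
True
True
True
10.04971342383107 18.432991452991452
```

Run:
```python
from meas import *
for fn,pan in [("w1",(308,185)),("w2",(200,205)),("w4",None)]:
    c=np.load(f"pics/{fn}.npz"); f=cv2.imread(f"pics/{fn}.png"); hsv=cv2.cvtColor(f,cv2.COLOR_BGR2HSV)
    m=(hsv[:,:,1]<80).astype(np.uint8)
    if pan is not None: m=comp(m,pan)
    ct=np.vstack([k[:,0,:] for k in cv2.findContours(m,cv2.RETR_EXTERNAL,cv2.CHAIN_APPROX_NONE)[0]])
    P=np.array([Rz(PYAW).T@(ray(c,p,.052)-PAN) for p in ct])[:,:2]*1000
    for nm,s in [("L",(abs(P[:,1]-47)<7)&(abs(P[:,0])<65)),("R",(abs(P[:,1]+47)<7)&(abs(P[:,0])<65)),("far",(abs(P[:,0]-100)<8)&(abs(P[:,1])<25)),("near",(abs(P[:,0]+100)<8)&(abs(P[:,1])<25))]:
        q=P[s]
        if len(q)>5:
            a,b=(0,1) if nm in "LR" else (1,0); k=np.polyfit(q[:,a],q[:,b],1); print(fn,nm,len(q),"off",k[1].round(1),"slope deg",np.degrees(np.arctan(k[0])).round(1))
```

```text
w1 L 72 off 46.5 slope deg 0.2
w1 R 67 off -47.0 slope deg 0.0
w1 far 27 off 99.2 slope deg 0.4
w1 near 26 off -98.5 slope deg -0.5
w2 L 87 off 44.1 slope deg 0.1
w2 R 80 off -48.4 slope deg 0.0
w2 far 38 off 99.7 slope deg 0.1
w2 near 36 off -98.9 slope deg -4.9
w4 L 148 off 44.4 slope deg -0.9
w4 far 54 off 99.4 slope deg -1.0
w4 near 56 off -98.9 slope deg 3.4
```

```bash
cat >> h.py <<'E'
GX=-.1017; REST=REST+Rz(RYAW)@np.array([.0017,0,0]); PAN=PAN+Rz(PYAW)@np.array([.0003,-.0012,0])
def go(k,v=.06):
    p,R=panlip(*k); manip.line_to(p,rot=R,velocity=v)
E
python3 - <<'E'
from h import *
p,R=panlip(-.023,.10,38); manip.reach(p,R); manip.pause(.2)
F0=np.array(manip.get_wrist_force()); T0=np.array(manip.get_torque())
def rep(k): print(k,np.round(Rz(PYAW).T@(np.array(manip.get_wrist_force())-F0),2),np.round(np.linalg.norm(manip.get_torque()-T0),2),round(manip.get_clock(),2))
for k in [(-.023,.03,38),(-.023,.008,38),(-.023,.0045,38)]:
    go(k,.08 if k[1]>.02 else .02); rep(k)
save("wrist","w5")
E
```

```text
(-0.023, 0.03, 38) [ 0.23 -1.81  1.88] 0.05 9.25
(-0.023, 0.008, 38) [-0.38 -0.14 -0.16] 0.13 10.5
(-0.023, 0.0045, 38) [ 0.03 -0.58  0.17] 0.05 10.82
```

Run:
```python
from h import *
F0=np.array(manip.get_wrist_force()); T0=np.array(manip.get_torque())
ks=[(-.012,.0042,24),(0,.004,19),(.012,.004,17),(.024,.004,14),(.034,.004,12),(.044,.004,10),(.052,.004,9),(.060,.004,8),(.066,.004,7),(.072,.004,7),(.077,.004,6),(.081,.004,6)]
for k in ks:
    go(k,.05); F=Rz(PYAW).T@(np.array(manip.get_wrist_force())-F0)
    print(k,F.round(1),np.round(np.linalg.norm(manip.get_torque()-T0),2),round(manip.get_clock(),2))
    if np.linalg.norm(F)>11: print("STOP"); break
f,c=save("wrist","w6")
cv2.imwrite("pics/w6x.png",cv2.resize(f,(800,600),interpolation=cv2.INTER_CUBIC))
```

```text
(-0.012, 0.0042, 24) [-1.2 -1.3 -0.2] 0.17 11.57
(0, 0.004, 19) [-0.3 -1.1  0.5] 0.29 11.93
(0.012, 0.004, 17) [-0.5 -0.8 -0.4] 0.27 12.27
(0.024, 0.004, 14) [-1.  -1.6  0.4] 0.34 12.61
(0.034, 0.004, 12) [-1.3 -0.5  0.2] 0.41 12.93
(0.044, 0.004, 10) [-1.5 -0.6 -0.2] 0.4 13.24
(0.052, 0.004, 9) [-0.5 -1.1 -0.6] 0.42 13.53
(0.06, 0.004, 8) [-0.7 -0.9  0.5] 0.46 13.82
(0.066, 0.004, 7) [-0.2  0.1 -0.3] 0.46 14.08
(0.072, 0.004, 7) [-0.9 -1.4 -0.1] 0.48 14.35
(0.077, 0.004, 6) [-1.1 -1.6 -0.4] 0.52 14.6
(0.081, 0.004, 6) [-0.6 -0.4  0.1] 0.48 14.85
```

View pics/w6x.png

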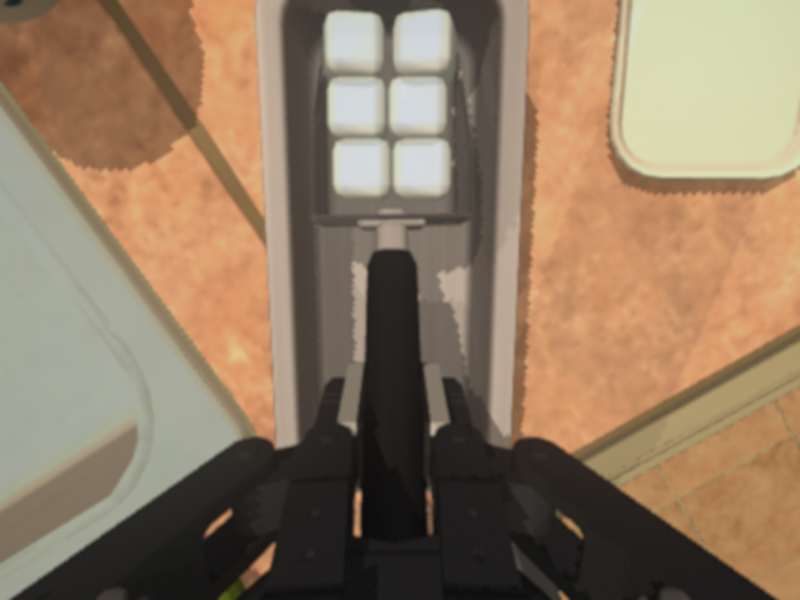

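```bash
cat >> h.py <<'E'
def white(fn):
    f,c=save("wrist",fn); h=cv2.cvtColor(f,cv2.COLOR_BGR2HSV)
    w=((h[:,:,2]>185)&(h[:,:,1]<45)).astype(np.uint8); n,l,s,ce=cv2.connectedComponentsWithStats(w)
    return [(int(s[i,4]),ce[i].round().astype(int).tolist()) for i in range(1,n) if s[i,4]>60]
E
python3 - <<'E'
from h import *
print(white("w7a"))
for k in [(.0855,.004,4),(.0855,.02,0),(.083,.035,-5),(.076,.050,-11),(.066,.075,-20),(.055,.12,-27)]:
    go(k,.07); print(k,np.round(Rz(PYAW).T@np.array(manip.get_wrist_force()),1),round(manip.get_clock(),2))
manip.pause(.3); print(white("w7"), np.round(manip.get_wrist_force(),2),manip.get_width())
E
```

```text
[(191, [408, 12]), (1160, [271, 25]), (1103, [222, 26]), (1081, [227, 67]), (1103, [266, 67]), (1087, [230, 106]), (1090, [269, 106])]
(0.0855, 0.004, 4) [-0.1  0.1 -1.2] 15.2
(0.0855, 0.02, 0) [ 0.4 -0.6 -1.2] 15.46
(0.083, 0.035, -5) [-0.2 -0.1 -2.3] 15.71
(0.076, 0.05, -11) [ 0.8 -0.7 -1.7] 16.01
(0.066, 0.075, -20) [-0.  -0.4 -1. ] 16.33
(0.055, 0.12, -27) [ 0.4 -0.1 -2.1] 16.9
[(829, [222, 24]), (907, [270, 37]), (901, [227, 77]), (794, [267, 78]), (844, [231, 117]), (883, [270, 117])] [ 0.83 -0.41 -1.85] 0.19490303070204698
```

```bash
cat >> h.py <<'E'
TY=np.radians(80)
def tum(d,z,th): return lip(TUM+np.array([np.cos(TY)*d,np.sin(TY)*d,z]),TY,th)
E
python3 - <<'E'
from h import *
go((.050,.17,-27),.12)
ka=tum(-.06,.185,-25); kb=tum(-.015,.155,-25)
try:
    manip.line_to(ka[0],rot=ka[1],velocity=.13); print("line ok")
except manip.MotionError as e: print(e)
print(manip.get_clock(),np.round(manip.get_eef_pos(),3),white("w8"))
for th in (-25,0,20,40,55,62): print(th, manip.ik(*tum(-.015,.155 if th<0 else .115,th)) is not None)
E
```

```text
line ok
21.6667 [ 0.432 -0.041  0.175] [(1079, [225, 25]), (1123, [273, 37]), (1106, [230, 78]), (1058, [270, 78]), (1056, [234, 118]), (1046, [272, 118]), (72, [312, 129]), (93, [332, 135]), (135, [339, 183]), (324, [345, 211]), (71, [365, 224])]
-25 True
0 True
20 True
40 True
55 True
62 True
```

Run:
```python
from h import *
def g(d,z,th,v):
    p,R=tum(d,z,th); manip.line_to(p,rot=R,velocity=v)
g(-.015,.155,-25,.08)
for z,th,v in [(.145,-12,.1),(.13,0,.1),(.118,8,.1),(.115,18,.12),(.114,28,.15),(.114,38,.15),(.115,48,.15),(.116,55,.15)]:
    g(-.015,z,th,v)
F=np.round(manip.get_wrist_force(),2); manip.pause(.8)
print(manip.get_clock(),F,white("w9"),manip.get_width())
```

```text
25.9583 [-0.13 -0.69 -0.9 ] [(7806, [380, 33]), (80, [319, 217])] 0.1956640053875397
```

Run:
```python
from h import *
p,R=tum(-.025,.20,45); manip.line_to(p,rot=R,velocity=.12)
p,R=tum(-.12,.20,5); manip.line_to(p,rot=R,velocity=.2)
p,R=tool(REST+[0,0,.12],RYAW,0)
try: manip.line_to(p,rot=R,velocity=.15)
except manip.MotionError as e: print(e)
print(manip.get_clock(),np.round(manip.get_eef_pos()-p,4))
white("w10"); f,c=save("top","top1"); h=cv2.cvtColor(f,cv2.COLOR_BGR2HSV); a=cv2.imread("pics/top0.png")
w=((h[:,:,2]>150)&(h[:,:,1]<50)).astype(np.uint8)
n,l,s,ce=cv2.connectedComponentsWithStats(w)
for i in range(1,n):
    u,v=ce[i]
    if s[i,4]>5 and ((abs(u-182)<30 and abs(v-280)<30) or (abs(u-281)<25 and abs(v-197)<40)): print("white",s[i],ce[i].round(1), ray(c,ce[i],.07).round(3))
# tumbler / bystander image shift
for nm,(u,v) in dict(tumbler=(182,280),lime=(245,254),lemon=(284,146),timer=(380,173),peeler=(140,308),mug=(233,151)).items():
    t=cv2.cvtColor(a[v-16:v+16,u-16:u+16],cv2.COLOR_BGR2GRAY); r=cv2.cvtColor(f[v-24:v+24,u-24:u+24],cv2.COLOR_BGR2GRAY)
    m=cv2.matchTemplate(r,t,cv2.TM_CCOEFF_NORMED); _,q,_,xy=cv2.minMaxLoc(m); print(nm,q.__round__(2),xy[0]-8,xy[1]-8)
```

```text
30.0 [0.0001 0.0002 0.0002]
white [264 168  32  61 981] [281.1 202.2] [ 0.55  -0.212  0.07 ]
white [175 269  16  22 206] [181.7 280.6] [0.472 0.165 0.07 ]
tumbler 0.45 0 0
lime 1.0 0 0
lemon 1.0 0 0
timer 0.76 0 0
peeler 1.0 0 0
mug 1.0 0 0
```

Run:
```python
from h import *
p,R=tool(REST,RYAW,0)
manip.line_to(p+[0,0,.015],velocity=.12); F0=np.array(manip.get_wrist_force())
for dz in (.004,.002,.001,.0003):
    manip.line_to(p+[0,0,dz],velocity=.02); print(dz,np.round(manip.get_wrist_force()-F0,2))
manip.grip(0.45); manip.pause(.3); manip.grip(1.0)
manip.line_to(p-.10*R[:,2],velocity=.12)
manip.reach([.40,-.30,.35],DOWN@Rz(.5)); manip.pause(.3)
f,c=save("top","top2"); a=cv2.imread("pics/top0.png")
d=cv2.absdiff(f,a).max(2); d=cv2.morphologyEx((d>45).astype(np.uint8),cv2.MORPH_OPEN,np.ones((2,2)))
n,l,s,ce=cv2.connectedComponentsWithStats(d)
print([(s[i].tolist()) for i in range(1,n) if s[i,4]>8]); print(manip.get_clock())
p2=[.56,-.20,.33]; manip.reach(p2,DOWN); f,c=save("wrist","w11")
# lip & grip check
h=cv2.cvtColor(f,cv2.COLOR_BGR2HSV); from meas import comp
q=proj(c,REST+Rz(RYAW)@np.array([-.11,0,.076])).astype(int); g=comp(h[:,:,2]<60,q); ys,xs=np.nonzero(g); print(q,g.sum(),ray(c,(xs.mean(),ys.mean()),.087).round(4))
cv2.imwrite("pics/end.png",f); print(manip.get_clock())
```

```text
0.004 [ 0.64 -0.17 -0.76]
0.002 [ 0.08 -0.08 -0.79]
0.001 [ 0.33  0.09 -1.98]
0.0003 [-0.46  0.09 -0.11]
[[298, 143, 214, 241, 23538], [381, 152, 7, 4, 18], [390, 155, 17, 11, 100], [273, 174, 7, 7, 45], [284, 180, 7, 5, 34], [273, 185, 6, 6, 31], [285, 186, 7, 5, 21], [272, 190, 10, 10, 55], [284, 190, 5, 5, 21], [284, 196, 8, 4, 24], [274, 201, 7, 5, 30], [284, 200, 5, 5, 20], [324, 200, 3, 6, 15], [282, 205, 9, 6, 33], [175, 270, 17, 23, 269], [234, 311, 67, 66, 2233], [294, 335, 7, 9, 23], [219, 363, 30, 21, 305], [290, 379, 2, 5, 10]]
35.9167
[341 209] 854 [ 0.4863 -0.333   0.087 ]
36.75
```

Run:
```python
from h import *
from meas import comp
manip.reach([0.62,-0.28,0.25],DOWN); manip.pause(.2); f,c=save("wrist","w12")
for n in ("w2","w12"):
    im=cv2.imread(f"pics/{n}.png"); h=cv2.cvtColor(im,cv2.COLOR_BGR2HSV)
    g=comp(h[:,:,2]<60,(298,260)); ys,xs=np.nonzero(g); print(n,g.sum(),cv2.boxPoints(cv2.minAreaRect(np.c_[xs,ys].astype(np.float32))).round(1).tolist())
a=cv2.imread("pics/w2.png")[150:225,290:375]; 
r=f[140:235,280:385]; m=cv2.matchTemplate(r,a,cv2.TM_CCOEFF_NORMED); print(cv2.minMaxLoc(m))
print(np.round(manip.get_wrist_force(),2))
```

```text
w2 1200 [[273.3999938964844, 306.6000061035156], [304.79998779296875, 227.89999389648438], [319.79998779296875, 233.89999389648438], [288.3999938964844, 312.6000061035156]]
w12 1188 [[274.20001220703125, 306.3999938964844], [302.8999938964844, 227.39999389648438], [317.8999938964844, 232.89999389648438], [289.1000061035156, 311.8999938964844]]
(0.10409576445817947, 0.9864914417266846, (4, 0), (10, 10))
[-0.31  0.3  -0.66]
```

The scoop lies as it did at the start (within about a pixel), the pan is empty, and the ice shows in the tumbler.

```bash
python3 -c "
from h import *
print(manip.close_job(), manip.get_clock())"
```

```text
the job is handed in; nothing more can be done
the job is handed in; nothing more can be done
```

I handed the job in with at least three cubes (all six, as far as the images show) tipped into the tumbler, the scoop flat back in its dish, and nothing else seen to have moved; no verdict came back.

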